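# Load a badge shell into the press

### The arm

A 6-joint arm with a two-finger parallel gripper is mounted at the origin on the work surface. World frame = base frame: x ahead of the robot, y to its left, z up, the work surface at z = 0. Lengths are in m, angles in rad, forces in N, time in s.
With the tool pointing down it reaches from about 0.3 to 0.875 m from the base axis. Payload 6.4 kg.
Tool frame: the origin (TCP) lies midway between the tips of the shut fingers; the grasp point (between the pads) lies 19 mm behind it; z points along the fingers, y is the direction in which the jaws open and shut (so a half turn about z gives the same grasp; the last joint's range is limited). The gripper opens to 85 mm and grips with 20 to 120 N. Pads are 22 mm wide; open, the fingers measure 114 mm over their backs; the gripper's body (76 mm by 85 mm) begins 54 mm behind the grasp point. The pads swing forward as they close: fully open they stand 13 mm farther back than shut.
Start: joints at [-1.515, 0.181, 1.607, -0, 1.354, -0.206], TCP at [0.149, -0.555, 0.231] pointing down, gripper open.
Joint ranges: [-2.99, 2.99], [-0.89, 2.07], [0.3, 2.58], [-1.14, 4.28], [0, 2.63], [-3.12, 3.12]. Speed limits (rad/s): [2.57, 2.57, 3.01, 3.14, 3.14, 3.14].

### API

Orientations are given as a unit quaternion [w, x, y, z].
In Python, from bench import ctrl gives the robot as it stands.
- The arm moves only by the tool apply_moves, never from a script. Its argument "plan" is a list of rows, each an object with "translation": the shift along the tool's x, y, z in m, a list of three; "angular": the turn, a rotation vector about the tool's x, y, z in rad, a list of three; "hand": the finger opening in m, from 0 to 0.0854. In form: [{"translation": [x, y, z], "angular": [rx, ry, rz], "hand": hand}, ...]. A call has 1 to 10 rows; each row shifts and turns the commanded pose from where the row before left it, along the tool's axes as they then stand; what a row does not reach is not made up. A row lasts 1/8 s, in which the tool goes at most 62.5 mm and 10.7 degrees, less where a joint would pass 70% of its speed; a pose out of reach is approached as far as the arm can. A call with a gripper value outside its range is refused whole. The fingers move at their own pace and stop on an object; the grip force is fixed at half the most. Time passes only in rows, so rows that do not move let the fingers close. It gives the time, the measured TCP pose, the force and the opening at its end, in the units of the state.
- ctrl.get_obs(): the state, without advancing time (a new reading comes with each control period).
- ctrl.camera(name): name is "side" or "top"; returns a dict with "img" (480x640x3 uint8, red, green, blue), "K" (3x3 intrinsics, pixels), "eye" and "orientation" of the camera in the world. Camera axes: x right, y up, looking along -z (the intrinsics and any distortion apply to the point x, -y, -z); pixel columns grow to the right and rows downward; lengths in m; the calibration is good to about 2 mm. A picture is of the moment at which its call begins. There is no depth.
- ctrl.hand_in(): hands the job in, once; it reports no verdict.
The state is a dict: "time_s": time; "q": joint angles; "dq": joint speeds; "joint_efforts": joint torques, N m; "eef_pos": TCP position; "eef_rot": TCP orientation; "wrist_force": force on the tool from outside, world axes, zero at the start; "torque": the same for the moment, N m; "opening": opening from 0.0 (shut) to 1.0 (fully open).
Only numpy, scipy, OpenCV 4.12 (cv2) and the standard library are available. Lean on these libraries where they do the work, as an engineer would, in place of code of your own. Each camera call takes 0.05 s, during which the arm holds its last target.

### The job

Nudge the loose tin shell along the press's loading shelf, without lifting it, until it drops in and lies flat in the round pocket of the die; it is thin tin, so only a light touch. Then push the slide plate by its red knob, gently, all the way in to its end stop, so that the shell stands under the ram. Leave the yellow badge on the shelf and everything else where it is, and let go.

Things in the scene. Friction and masses are not known exactly. Their poses are not given: they have to be found in the camera images.
- press: black hand badge press, fixed on the table, base 300 x 365 mm. Origin on the table under the middle of the die seat when the slide plate is fully out. Its +y is the way the slide plate goes in, its +x the side away from the robot (at yaw 0), +z up. In this frame the slide plate covers x -50 to 50 mm and a fixed guide x 52 to 68, tops flush with the loading shelf.
- shelf (a point): middle of the top of the dark, flat loading shelf on the robot's side of the press: 36 mm above the table, flush with the slide plate's top. In the press's frame it covers x -170 to -52 mm and y -125 to +85 mm (this point: -111, -20). Nothing stands over shelf or slide plate at y below +95 mm.
- ram (a point): centre of the underside of the ram's upper die (72 mm diameter), 72 mm above the table, over x 0, y +135 mm of the press. The press's column is at x 74 to 126, y 98 to 172, 215 mm high; its head spans x -34 to 126, y 100 to 170 from 135 mm up; a red-gripped lever rises from the head toward +y to 350 mm.
- slideplate (a joint): how far the slide plate has been pushed in along the press's +y (m): 0 fully out, 0.135 against the rigid end stop (fully home). Starts 0 to 0.015. It moves with about 4 N of friction and stays where it is left. More than 30 N on the plate, the die or the knob strains the stop.
- knob (a point): middle of the red knob on the slide plate, 62 mm above the table, 125 mm from the seat's middle toward the press's -y. Knob 25 mm diameter, from 50 to 74 mm above the table, on a 12 mm stem that stands on the plate. It moves with the slide plate; push it toward the press's +y from its -y side.
- seat (a point): middle of the round die seat (87 mm hole) in the slide plate, at the plate's top (36 mm above the table); moves with the plate. The bright die in it is a 76 mm ring, rim flush, with a pocket of 62 mm diameter, 3.5 mm deep. It is clamped where the setter left it, up to 4.5 mm off this point in the press's x and as much in y (an uneven gap round it); this is not measured and must be felt out. It does not give.
- shell: the loose badge shell, bright tin, 58 mm diameter, straight skirt 7 mm high, slightly domed top (8.6 mm), 11 to 17 g. Origin at the centre of its underside, z up. Starts flat on the loading shelf. In the pocket its underside is 3.5 mm below the shelf's level and its skirt stands 3.5 mm proud of it. It dents under more than 12 N.
- badge: finished yellow badge, 58 mm diameter, 7.6 mm high, lying on the loading shelf; a bystander. Origin at the centre of its underside.
- red_tin: open red tin, 92 mm diameter, 42 mm high, bystander; origin at the centre of its underside.
- pen_cup: white cup of pens, 76 mm diameter, 165 mm high with the pens, bystander; origin at the centre of its underside.
- green_bowl: green plastic bowl, 110 mm diameter, 50 mm high, bystander; origin at the centre of its underside.
- screwdriver: screwdriver, 170 mm long, lying on the table, bystander; origin under its middle.
Things that resemble listed ones, but are neither listed nor needed, are in the scene too. What is meant by the shell is not purple, and is the smaller of those in its own colour.

How it is judged:
On the way, in this order (a step that is already met when the one before it is completed fails the run):
1. the shell lies flat in the die's pocket while the slide plate is still out (z of shell in the frame of seat below -0.0025 m and angle between shell's own z axis and vertical below 0.03 rad and horizontal distance between shell and seat below 0.01 m and value of joint slideplate below 0.03 m), for 0.3 s.
2. the slide plate is home with the shell still in the pocket (value of joint slideplate above 0.1325 m and z of shell in the frame of seat below -0.0025 m and angle between shell's own z axis and vertical below 0.03 rad and horizontal distance between shell and seat below 0.01 m), for 0.2 s.
At the end, for the whole second after the job is handed in: The shell lies at rest in the die's pocket (underside at least 2.5 mm below the shelf level, tilted less than 0.03 rad, within 10 mm of the seat's middle) and the slide plate is within 2.5 mm of its end stop (all of step 2 and linear speed of shell below 0.01 m/s); the robot touches nothing.
It fails at once if the shell is touched with more than 12 N (contact force between the fingers and shell above 12 N).
It fails at once if the shell is lifted more than 10 mm off the shelf (z of shell in the frame of press above 0.046 m).
It fails at once if the slide plate is pushed with more than 30 N (contact force between the fingers and slideplate above 30 N).
It fails at once if the yellow badge is moved more than 15 mm (distance of badge from where it was at the start of the episode above 0.015 m).
It fails at once if a bystander is moved more than 20 mm (distance of any of red_tin, pen_cup, green_bowl, screwdriver from where it was at the start of the episode above 0.02 m).
It also fails if it takes over 64 s, if anything falls off the work surface, if the arm or the gripper's body presses on something with over 40 N, if the wrist force passes 120 N, or if a joint passes its speed limit or range.

## Working session

There is one attempt and no reset: what is moved stays moved. The work goes in short steps, Python scripts to look and compute and a tool call to move; the robot and the scene stay as the last step left them, time stands still between calls to the robot, and variables do not carry over. Pictures are saved under pics/ and viewed, and the job is handed in when it is done.

Besides the shell and the picture viewer there is one more tool, called after "Request:" as a command line: name --argument value ..., lists and objects as JSON in quotes. apply_moves: Moves the arm, as the interface text tells. Its arguments: {"type":"object","properties":{"plan":{"type":"array","items":{"type":"object","properties":{"translation":{"type":"array","items":{"type":"number"}},"angular":{"type":"array","items":{"type":"number"}},"hand":{"type":"number"}}}}},"required":["plan"]}

```bash
ls; mkdir -p pics
python3 - <<'E'
from bench import ctrl
import cv2,numpy as np
np.set_printoptions(precision=4,suppress=True)
for n in("top","side"):
    c=ctrl.camera(n); cv2.imwrite(f"pics/{n}0.png",c["img"][...,::-1]); print(n,{k:v for k,v in c.items() if k!="img"})
print(ctrl.get_obs())
E
```

```text
pics
top {'K': array([[464.6397,   0.    , 314.906 ],
       [  0.    , 464.6397, 235.9001],
       [  0.    ,   0.    ,   1.    ]]), 'eye': array([0.3742, 0.0686, 1.0328]), 'orientation': array([ 0.7076,  0.0393, -0.0455, -0.7041])}
side {'K': array([[482.8619,   0.    , 321.0428],
       [  0.    , 482.8619, 236.4548],
       [  0.    ,   0.    ,   1.    ]]), 'eye': array([0.1916, 0.7766, 0.5816]), 'orientation': array([-0.1543, -0.0957,  0.475 ,  0.8611])}
{'time_s': 0.1, 'q': array([-1.5153,  0.1815,  1.6079, -0.    ,  1.3538, -0.2063]), 'dq': array([-0.0012, -0.0027, -0.0022, -0.0013,  0.0005, -0.0004]), 'joint_efforts': array([  0.0002, -44.5875, -35.2239,  -0.0003,   0.0042,  -0.    ]), 'eef_pos': array([ 0.1488, -0.5549,  0.2305]), 'eef_rot': array([-0.0008,  0.9914,  0.1305,  0.0001]), 'wrist_force': array([-0.8369, -0.7387, -0.468 ]), 'torque': array([ 0.0011, -0.0406,  0.0369]), 'opening': 0.9983369570122553}
```

View pics/top0.png

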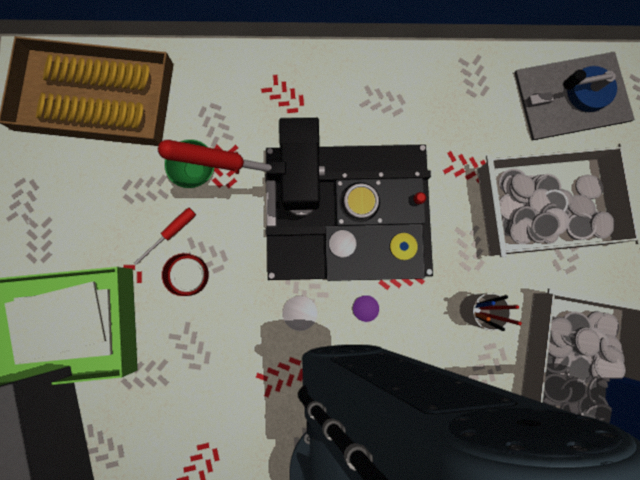

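View pics/side0.png

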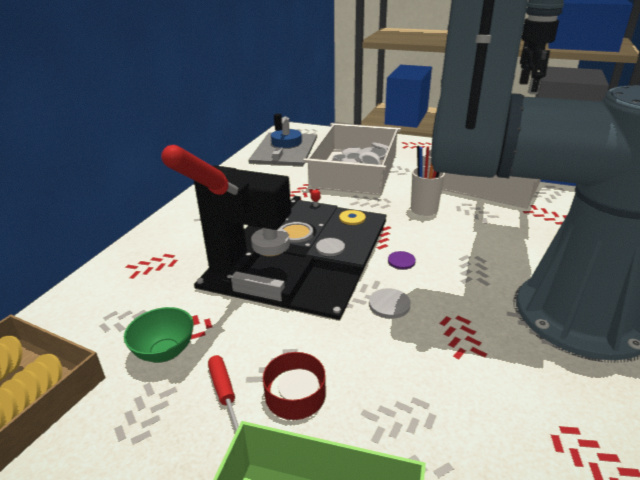

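Top view: the candidates are a bright disc on the shelf (342,243), a bright, larger-looking disc on the table (300,312), a purple disc (366,308), and the heaps in the grey boxes (545,210 and 590,340). Also visible are the yellow badge (403,246), the die (361,201), the knob (420,198) and the press base (268–432, 146–279). Next I'll measure these and check a close crop.

```bash
cat > h.py <<'E'
from bench import ctrl
import cv2,numpy as np
from scipy.spatial.transform import Rotation as R
np.set_printoptions(precision=4,suppress=True)
def ray(c,uv,z):
    K=c["K"];q=c["orientation"];Rm=R.from_quat([q[1],q[2],q[3],q[0]]).as_matrix()
    d=Rm@np.array([(uv[0]-K[0,2])/K[0,0],-(uv[1]-K[1,2])/K[1,1],-1.])
    return c["eye"]+d*(z-c["eye"][2])/d[2]
def proj(c,p):
    K=c["K"];q=c["orientation"];Rm=R.from_quat([q[1],q[2],q[3],q[0]]).as_matrix()
    v=Rm.T@(np.array(p)-c["eye"]);return np.array([K[0,2]-K[0,0]*v[0]/v[2],K[1,2]+K[1,1]*v[1]/v[2]])
def crop(c,x0,y0,x1,y1,name,s):
    cv2.imwrite(name,cv2.resize(c["img"][y0:y1,x0:x1,::-1],None,fx=s,fy=s,interpolation=cv2.INTER_CUBIC))
E
python3 - <<'E'
from h import *
t=ctrl.camera("top"); s=ctrl.camera("side")
crop(t,260,140,440,330,"pics/tc.png",3); crop(s,190,170,420,330,"pics/sc.png",3.4)
def blobs(c,mask,box,z,lab):
    x0,y0,x1,y1=box;m=np.zeros_like(mask);m[y0:y1,x0:x1]=mask[y0:y1,x0:x1]
    for k in cv2.findContours(m,cv2.RETR_EXTERNAL,cv2.CHAIN_APPROX_NONE)[0]:
        if cv2.contourArea(k)>25:
            (u,v),r=cv2.minEnclosingCircle(k);p=ray(c,(u,v),z);q=ray(c,(u+r,v),z)
            print(lab,(round(u,1),round(v,1),round(r,1)),"area",cv2.contourArea(k),p,"diam mm",2000*np.linalg.norm(q-p))
for c,n,b in((t,"top",(325,170,432,275)),(s,"side",(270,170,390,270))):
    hsv=cv2.cvtColor(c["img"],cv2.COLOR_RGB2HSV)
    blobs(c,((hsv[...,2]>110)).astype(np.uint8),b,.043 if n=="top" else .043,n+" bright")
    blobs(c,((hsv[...,1]>150)&(hsv[...,2]>70)&((hsv[...,0]<8)|(hsv[...,0]>172))).astype(np.uint8),b,.07,n+" red")
for n,uv,z in(("bl",(269,147),.0),("tl",(428,146),0),("br",(432,278),0),("bl2",(268,279),0)):
    print(n,ray(t,uv,z))
E
```

```text
top bright (403.7, 246.0, 13.7) area 546.5 [ 0.4729 -0.1304  0.043 ] diam mm 58.91732577596903
top bright (342.3, 243.3, 13.5) area 535.0 [0.478  0.0012 0.043 ] diam mm 58.012119248528585
top bright (420.5, 196.9, 4.2) area 43.5 [ 0.5802 -0.169   0.043 ] diam mm 18.09430462388216
top bright (361.2, 200.0, 16.9) area 839.5 [ 0.5725 -0.0401  0.043 ] diam mm 73.21394861247353
top bright (430.5, 205.5, 35.5) area 81.5 [ 0.5613 -0.1903  0.043 ] diam mm 154.40981150347707
top red (420.4, 197.2, 5.4) area 71.0 [ 0.5738 -0.1622  0.07  ] diam mm 22.98630599862824
side bright (330.0, 245.5, 14.1) area 338.5 [0.478  0.0027 0.043 ] diam mm 57.38913149402933
side bright (291.0, 237.0, 22.8) area 572.0 [ 0.5666 -0.0009  0.043 ] diam mm 96.2065229153919
side bright (329.5, 219.5, 77.4) area 4602.5 [ 0.5153 -0.0964  0.043 ] diam mm 342.57236036002735
side red (314.2, 194.3, 6.0) area 69.0 [ 0.5727 -0.1508  0.07  ] diam mm 27.85337577100437
bl [0.7032 0.1657 0.    ]
tl [ 0.7083 -0.1993  0.    ]
br [ 0.4061 -0.2007  0.    ]
bl2 [0.4021 0.163  0.    ]
```

View pics/tc.png

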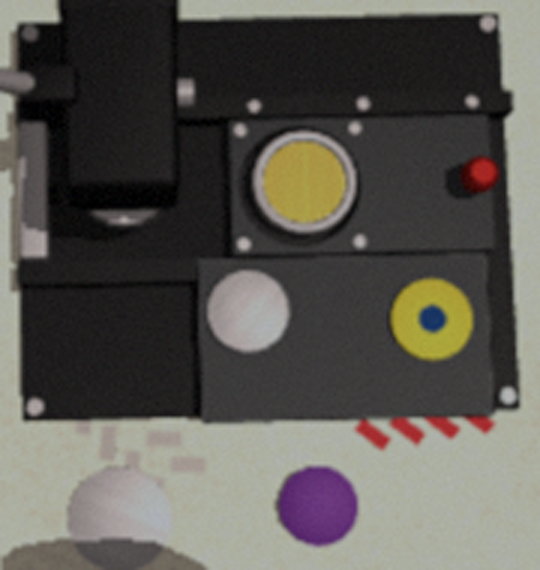

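View pics/sc.png

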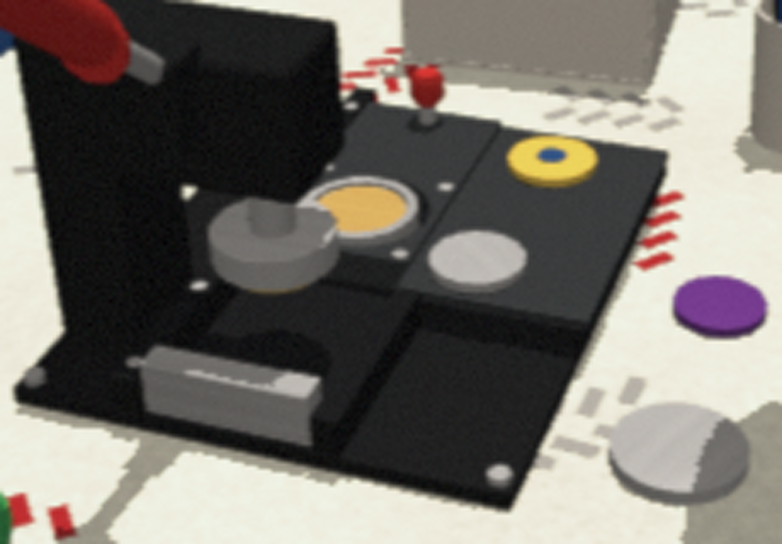

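The crop confirms it: the bright disc on the shelf measures 58 mm, and the one on the table is visibly larger. Now I'll refine the pocket, knob and yaw.

Run:
```python
from h import *
t=ctrl.camera("top"); s=ctrl.camera("side")
def ell(c,m,box,z,lab):
    x0,y0,x1,y1=box;mm=np.zeros(m.shape,np.uint8);mm[y0:y1,x0:x1]=m[y0:y1,x0:x1]
    k=max(cv2.findContours(mm,cv2.RETR_EXTERNAL,cv2.CHAIN_APPROX_NONE)[0],key=cv2.contourArea)
    P=np.array([ray(c,uv,z)[:2] for uv in cv2.convexHull(k)[:,0]])*1000
    A=np.c_[2*P,np.ones(len(P))];q=np.linalg.lstsq(A,(P**2).sum(1),rcond=None)[0]
    M=cv2.moments(mm,True);print(lab,"hullcircle",q[:2],"r",np.sqrt(q[2]+q[:2]@q[:2]),"centroid",1000*ray(c,(M['m10']/M['m00'],M['m01']/M['m00']),z))
for c,n,b in((t,"top",(338,178,385,222)),(s,"side",(275,210,320,250))):
    hsv=cv2.cvtColor(c["img"],cv2.COLOR_RGB2HSV); H,S,V=[hsv[...,i] for i in range(3)]
    ell(c,(H>10)&(H<35)&(S>80)&(V>90),b,.0325,n+" pocketfloor")
    if n=="top":
        ell(c,V>120,b,.036,n+" ringouter")
        ell(c,V>110,(325,225,360,262),.043,"shell")
# plate screws (small bright dots) & shelf edge
V=cv2.cvtColor(t["img"],cv2.COLOR_RGB2GRAY).astype(float)
for uv in((340.3,183.2),(378.3,182.7),(341.3,221.3),(380,220.6),(344.7,175.4),(381,174.6),(417.3,173.9)):
    x,y=int(round(uv[0])),int(round(uv[1])); w=V[y-3:y+4,x-3:x+4].copy(); w=np.clip(w-np.percentile(w,60),0,None)
    yy,xx=np.mgrid[y-3:y+4,x-3:x+4]; u=((w*xx).sum()/w.sum(),(w*yy).sum()/w.sum()); print(np.round(u,1),1000*ray(t,u,.037))
for n,c,uv in(("shelf TL","t",(260+197/3,140+258/3)),("TR","t",(260+488/3,140+254/3)),("BR","t",(260+493/3,140+412/3)),("BL","t",(260+202/3,140+421/3))):
    print(n,1000*ray(t,uv,.036))
```

```text
top pocketfloor hullcircle [574.3568 -40.8575] r 30.08048024780561 centroid [574.3359 -40.6733  32.5   ]
top ringouter hullcircle [574.0493 -40.591 ] r 36.35333993521121 centroid [573.5081 -40.2512  36.    ]
shell hullcircle [478.2253   1.1225] r 28.74098197466775 centroid [478.2052   1.2112  43.    ]
side pocketfloor hullcircle [575.123  -43.1963] r 28.36184038056611 centroid [573.209  -43.8747  32.5   ]
[339.6 183. ] [611.3475   6.4663  37.    ]
[377.8 182.2] [613.5263 -77.443   37.    ]
[340.8 220.9] [527.3912   3.9933  37.    ]
[379.5 220. ] [529.7624 -80.0775  37.    ]
[344.3 174.9] [629.4619  -3.884   37.    ]
[380.6 174.1] [631.8138 -83.6485  37.    ]
[416.9 173.4] [ 633.9369 -163.6108   37.    ]
shelf TL [516.1392  36.7536  36.    ]
TR [ 520.2819 -173.9746   36.    ]
BR [ 406.2911 -174.8941   36.    ]
BL [398.912   32.9909  36.    ]
```

Request:
apply_moves --plan '[{"translation":[0,0,0],"angular":[0,0,-0.177],"hand":0.04},{"translation":[0,0,0],"angular":[0,0,-0.177],"hand":0.04},{"translation":[0,0,0],"angular":[0,0,-0.177],"hand":0.04},{"translation":[0,0,0],"angular":[0,0,-0.177],"hand":0.04},{"translation":[0,0,0],"angular":[0,0,-0.177],"hand":0.04},{"translation":[0,0,0],"angular":[0,0,-0.177],"hand":0.04},{"translation":[0,0,0],"angular":[0,0,-0.177],"hand":0.04}]'

```text
time_s: 1.18
eef_pos: [0.1488, -0.5553, 0.2312]
eef_rot: [-0.0, 0.729, 0.684, 0.0]
wrist_force: [0.3, 0.5, -0.4]
opening: 0.468
```

Request:
apply_moves --plan '[{"translation":[0,0,0],"angular":[0,0,-0.177],"hand":0.04},{"translation":[0,0,0],"angular":[0,0,-0.177],"hand":0.04},{"translation":[0,0,0],"angular":[0,0,-0.177],"hand":0.04},{"translation":[0,0,0],"angular":[0,0,-0.177],"hand":0.04},{"translation":[0,0,0],"angular":[0,0,-0.177],"hand":0.04},{"translation":[0,0,0],"angular":[0,0,-0.177],"hand":0.04},{"translation":[0,0,0],"angular":[0,0,-0.177],"hand":0.04}]'

```text
time_s: 2.05
eef_pos: [0.1488, -0.5554, 0.2312]
eef_rot: [-0.0, 0.197, 0.98, 0.0]
wrist_force: [0.1, -0.3, -0.4]
opening: 0.47
```

```bash
cat >> h.py <<'E'
def goal(p):
    o=ctrl.get_obs();q=o["eef_rot"];Rm=R.from_quat([q[1],q[2],q[3],q[0]]).as_matrix()
    print("t",o["time_s"],"pos",o["eef_pos"],"F",o["wrist_force"],"open mm",85.4*o["opening"],"yaw",np.degrees(np.arctan2(Rm[1,0],Rm[0,0])),"tilt",Rm[:,2])
    if p is not None: print("tool delta mm",1000*Rm.T@(np.array(p)-o["eef_pos"]))
E
python3 -c "
from h import *
goal([.4369,.0191,.12])"
```

```text
t 2.05 pos [ 0.1488 -0.5554  0.2312] F [ 0.1017 -0.2595 -0.4194] open mm 40.13945502843565 yaw 157.3152041828256 tilt [-0.      0.0002 -1.    ]
tool delta mm [-44.2324 641.1033 111.2967]
```

Request:
apply_moves --plan '[{"translation":[-0.004,0.05,0],"angular":[0,0,0.014],"hand":0.04},{"translation":[-0.004,0.054,0],"angular":[0,0,0],"hand":0.04},{"translation":[-0.004,0.054,0],"angular":[0,0,0],"hand":0.04},{"translation":[-0.004,0.054,0],"angular":[0,0,0],"hand":0.04},{"translation":[-0.004,0.054,0],"angular":[0,0,0],"hand":0.04},{"translation":[-0.004,0.054,0],"angular":[0,0,0],"hand":0.04},{"translation":[-0.004,0.054,0],"angular":[0,0,0],"hand":0.04},{"translation":[-0.004,0.054,0],"angular":[0,0,0],"hand":0.04},{"translation":[-0.004,0.054,0],"angular":[0,0,0],"hand":0.04},{"translation":[-0.004,0.054,0],"angular":[0,0,0],"hand":0.04}]'

```text
time_s: 3.3
eef_pos: [0.402, -0.0793, 0.2317]
eef_rot: [0.001, 0.206, 0.978, -0.0]
wrist_force: [0.6, -0.1, -0.5]
opening: 0.471
```

```bash
python3 -c "
from h import *
goal([.4369,.0191,.060])"
```

```text
t 3.3 pos [ 0.402  -0.0793  0.2317] F [ 0.6265 -0.1047 -0.4991] open mm 40.23706742655225 yaw 156.16888763228377 tilt [ 0.0012 -0.0007 -1.    ]
tool delta mm [  8.0612 104.1566 171.662 ]
```

Request:
apply_moves --plan '[{"translation":[0.004,0.052,0],"angular":[0,0,0],"hand":0.04},{"translation":[0.004,0.052,0],"angular":[0,0,0],"hand":0.04},{"translation":[0,0,0.05],"angular":[0,0,0],"hand":0.04},{"translation":[0,0,0.05],"angular":[0,0,0],"hand":0.04},{"translation":[0,0,0.05],"angular":[0,0,0],"hand":0.04},{"translation":[0,0,0.015],"angular":[0,0,0],"hand":0.04},{"translation":[0,0,0],"angular":[0,0,0],"hand":0.04}]'

```text
time_s: 4.18
eef_pos: [0.4358, 0.0174, 0.0663]
eef_rot: [-0.001, 0.206, 0.978, 0.0]
wrist_force: [1.3, 0.3, -0.2]
opening: 0.473
```

```bash
python3 -c "
from h import *
goal([.4369,.0191,.04])
t=ctrl.camera('top');s=ctrl.camera('side')
crop(t,260,140,440,330,'pics/t1.png',3); crop(s,190,130,430,310,'pics/s1.png',3.3)"
```

```text
t 4.175 pos [0.4358 0.0174 0.0663] F [ 1.2772  0.3402 -0.2407] open mm 40.398366758352005 yaw 156.17225268299254 tilt [-0.0014  0.0003 -1.    ]
tool delta mm [-0.3516  1.9612 26.2529]
```

View pics/t1.png

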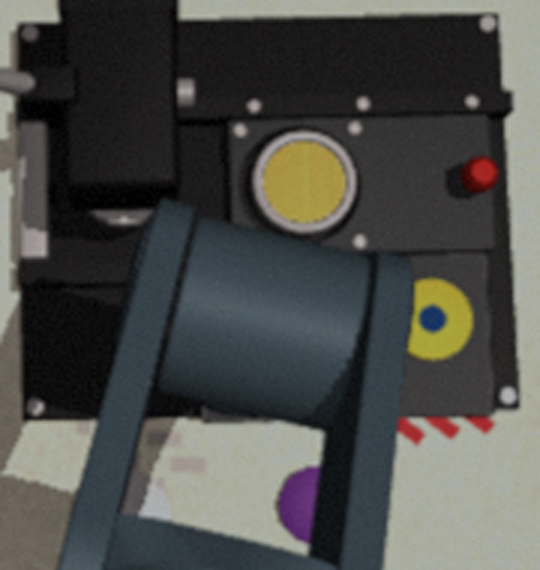

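View pics/s1.png

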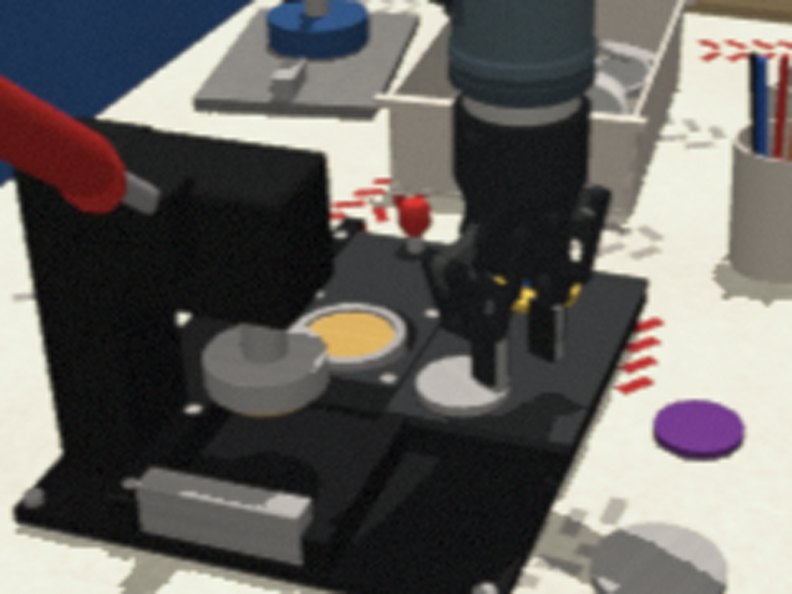

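The side crop shows the fingers straddling the shelf behind the shell, shell at about (462,382), die at (350,335). The arm hides the shell in the top view. I'll go down and feel for the shelf.

Request:
apply_moves --plan '[{"translation":[0.001,0.002,0.01],"angular":[0,0,0],"hand":0.04},{"translation":[0,0,0.01],"angular":[0,0,0],"hand":0.04},{"translation":[0,0,0],"angular":[0,0,0],"hand":0.04}]'

```text
time_s: 4.65
eef_pos: [0.4352, 0.0199, 0.0456]
eef_rot: [-0.001, 0.206, 0.978, 0.0]
wrist_force: [-0.6, 0.8, -0.1]
opening: 0.469
```

Request:
apply_moves --plan '[{"translation":[0,0,0.003],"angular":[0,0,0],"hand":0.04},{"translation":[0,0,0.0],"angular":[0,0,0],"hand":0.04}]'

```text
time_s: 4.9
eef_pos: [0.4358, 0.0197, 0.0432]
eef_rot: [-0.0, 0.206, 0.978, -0.0]
wrist_force: [0.9, 0.3, 0.1]
opening: 0.469
```

Request:
apply_moves --plan '[{"translation":[0,0,0.002],"angular":[0,0,0],"hand":0.04},{"translation":[0,0,0.0],"angular":[0,0,0],"hand":0.04}]'

```text
time_s: 5.15
eef_pos: [0.4358, 0.0197, 0.0412]
eef_rot: [-0.0, 0.206, 0.978, 0.0]
wrist_force: [-0.2, -0.1, -0.1]
opening: 0.467
```

Request:
apply_moves --plan '[{"translation":[0,0,0.002],"angular":[0,0,0],"hand":0.04},{"translation":[0,0,0.0],"angular":[0,0,0],"hand":0.04}]'

```text
time_s: 5.4
eef_pos: [0.4358, 0.0197, 0.0392]
eef_rot: [-0.0, 0.206, 0.978, -0.0]
wrist_force: [-0.3, -0.2, 0.4]
opening: 0.465
```

Request:
apply_moves --plan '[{"translation":[0,0,0.002],"angular":[0,0,0],"hand":0.04},{"translation":[0,0,0.0],"angular":[0,0,0],"hand":0.04}]'

```text
time_s: 5.65
eef_pos: [0.4357, 0.0197, 0.0371]
eef_rot: [-0.0, 0.206, 0.978, 0.0]
wrist_force: [-0.3, -0.4, 0.1]
opening: 0.469
```

Request:
apply_moves --plan '[{"translation":[0,0,0.001],"angular":[0,0,0],"hand":0.04},{"translation":[0,0,0.0],"angular":[0,0,0],"hand":0.04}]'

```text
time_s: 5.9
eef_pos: [0.4359, 0.0197, 0.0362]
eef_rot: [-0.0, 0.206, 0.978, 0.0]
wrist_force: [0.1, 0.2, -0.6]
opening: 0.473
```

Request:
apply_moves --plan '[{"translation":[0,0,0.001],"angular":[0,0,0],"hand":0.04},{"translation":[0,0,0.0],"angular":[0,0,0],"hand":0.04}]'

```text
time_s: 6.15
eef_pos: [0.4358, 0.0197, 0.0352]
eef_rot: [-0.0, 0.206, 0.978, 0.0]
wrist_force: [0.2, 0.9, -0.5]
opening: 0.467
```

```bash
python3 -c "
from h import *
goal([.4369,.0191,.04])
s=ctrl.camera('side')
crop(s,270,180,380,270,'pics/s2.png',7)"
```

```text
t 6.15 pos [0.4358 0.0197 0.0352] F [ 0.1821  0.8859 -0.5246] open mm 39.88280370501077 yaw 156.17542428624665 tilt [-0.0001  0.0001 -1.    ]
tool delta mm [-1.228  -0.1233 -4.7812]
```

View pics/s2.png

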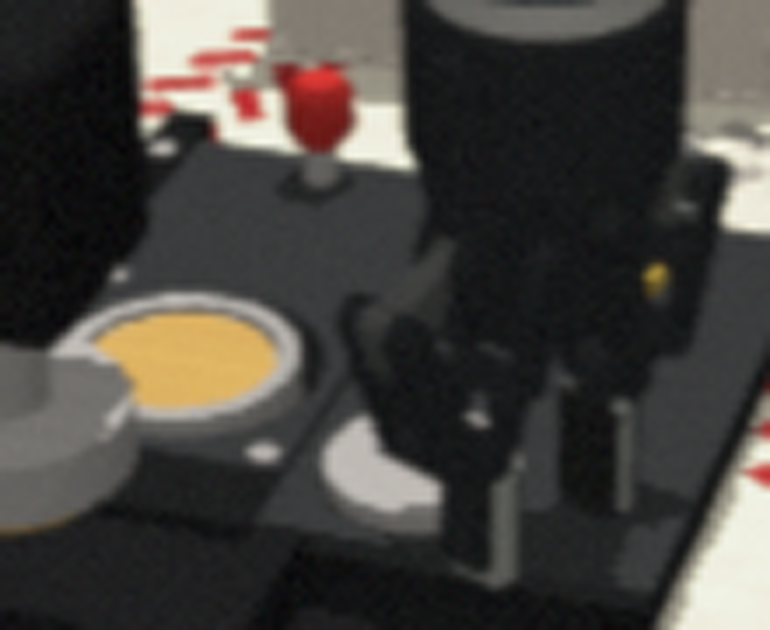

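Request:
apply_moves --plan '[{"translation":[0,0,0.001],"angular":[0,0,0],"hand":0.04},{"translation":[0,0,0.0],"angular":[0,0,0],"hand":0.04}]'

```text
time_s: 6.45
eef_pos: [0.436, 0.0197, 0.0345]
eef_rot: [0.0, 0.206, 0.978, -0.0]
wrist_force: [-1.8, -0.4, 3.8]
opening: 0.467
```

Request:
apply_moves --plan '[{"translation":[0,0,0.001],"angular":[0,0,0],"hand":0.04},{"translation":[0,0,0.0],"angular":[0,0,0],"hand":0.04}]'

```text
time_s: 6.7
eef_pos: [0.4361, 0.0196, 0.0344]
eef_rot: [-0.0, 0.206, 0.978, -0.0]
wrist_force: [-5.8, 1.1, 15.7]
opening: 0.467
```

Request:
apply_moves --plan '[{"translation":[0,0,0.001],"angular":[0,0,0],"hand":0.04},{"translation":[0,0,0.0],"angular":[0,0,0],"hand":0.04}]'

```text
time_s: 6.95
eef_pos: [0.4361, 0.0196, 0.0343]
eef_rot: [-0.0, 0.206, 0.979, -0.0]
wrist_force: [-9.8, 1.6, 29.7]
opening: 0.469
```

Request:
apply_moves --plan '[{"translation":[0,0,0.001],"angular":[0,0,0],"hand":0.04},{"translation":[0,0,0.0],"angular":[0,0,0],"hand":0.04}]'

```text
time_s: 7.2
eef_pos: [0.4362, 0.0196, 0.0341]
eef_rot: [-0.0, 0.206, 0.979, -0.0]
wrist_force: [-15.2, 3.6, 41.7]
opening: 0.467
```

Request:
apply_moves --plan '[{"translation":[0,0,-0.0053],"angular":[0,0,0],"hand":0.04},{"translation":[0,0,0],"angular":[0,0,0],"hand":0.04}]'

```text
time_s: 7.45
eef_pos: [0.4363, 0.0196, 0.0369]
eef_rot: [0.001, 0.206, 0.978, 0.0]
wrist_force: [1.0, -0.0, 0.0]
opening: 0.472
```

Request:
apply_moves --plan '[{"translation":[-0.005,0,0],"angular":[0,0,0],"hand":0.04},{"translation":[-0.005,0,0],"angular":[0,0,0],"hand":0.04},{"translation":[-0.004,0,0],"angular":[0,0,0],"hand":0.04},{"translation":[-0.004,0,0],"angular":[0,0,0],"hand":0.04},{"translation":[-0.004,0,0],"angular":[0,0,0],"hand":0.04},{"translation":[-0.004,0,0],"angular":[0,0,0],"hand":0.04},{"translation":[-0.004,0,0],"angular":[0,0,0],"hand":0.04}]'

```text
time_s: 8.32
eef_pos: [0.4636, 0.0075, 0.0366]
eef_rot: [-0.0, 0.206, 0.978, 0.0]
wrist_force: [-0.1, -0.1, 0.4]
opening: 0.472
```

```bash
python3 -c "
from h import *
goal([.5458,-.0287,.0365])
s=ctrl.camera('side')
crop(s,270,180,380,270,'pics/s3.png',7)"
```

```text
t 8.325 pos [0.4636 0.0075 0.0366] F [-0.141  -0.1024  0.3989] open mm 40.28223833078751 yaw 156.17587529224858 tilt [-0.0001  0.     -1.    ]
tool delta mm [-89.8506   0.1363   0.0767]
```

View pics/s3.png

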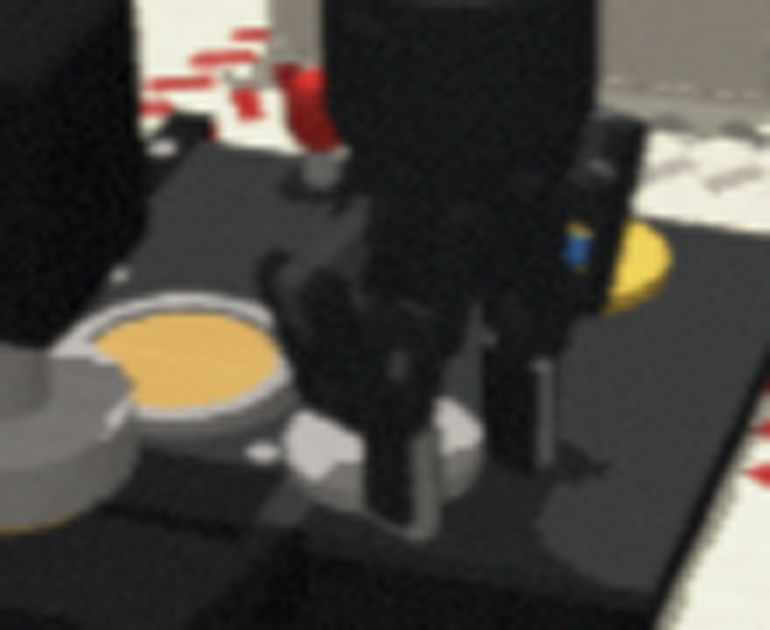

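The shell (about 385,450 in the crop) is cradled and moving toward the die. Continuing.

Request:
apply_moves --plan '[{"translation":[-0.005,0,0],"angular":[0,0,0],"hand":0.04},{"translation":[-0.007,0,0],"angular":[0,0,0],"hand":0.04},{"translation":[-0.007,0,0],"angular":[0,0,0],"hand":0.04},{"translation":[-0.007,0,0],"angular":[0,0,0],"hand":0.04},{"translation":[-0.007,0,0],"angular":[0,0,0],"hand":0.04},{"translation":[-0.007,0,0],"angular":[0,0,0],"hand":0.04},{"translation":[-0.007,0,0],"angular":[0,0,0],"hand":0.04},{"translation":[-0.007,0,0],"angular":[0,0,0],"hand":0.04},{"translation":[-0.007,0,0],"angular":[0,0,0],"hand":0.04},{"translation":[-0.005,0,0],"angular":[0,0,0],"hand":0.04}]'

```text
time_s: 9.62
eef_pos: [0.5242, -0.0193, 0.0366]
eef_rot: [0.0, 0.206, 0.978, -0.0]
wrist_force: [-0.4, 0.8, -0.3]
opening: 0.468
```

```bash
python3 -c "
from h import *
goal([.5458,-.0287,.0365])
s=ctrl.camera('side')
crop(s,255,180,365,270,'pics/s4.png',7)"
```

```text
t 9.625 pos [ 0.5242 -0.0193  0.0366] F [-0.4026  0.8205 -0.3382] open mm 39.95406556143576 yaw 156.1756421211489 tilt [ 0.0002 -0.     -1.    ]
tool delta mm [-23.5566   0.1254   0.1289]
```

View pics/s4.png

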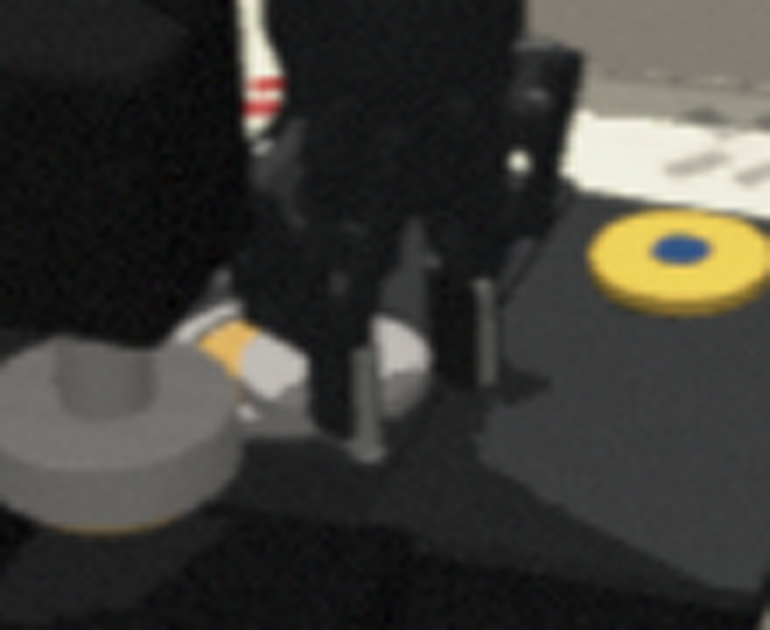

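Request:
apply_moves --plan '[{"translation":[-0.003,0,0],"angular":[0,0,0],"hand":0.04},{"translation":[-0.003,0,0],"angular":[0,0,0],"hand":0.04},{"translation":[-0.002,0,0],"angular":[0,0,0],"hand":0.04},{"translation":[-0.002,0,0],"angular":[0,0,0],"hand":0.04},{"translation":[-0.002,0,0],"angular":[0,0,0],"hand":0.04},{"translation":[-0.002,0,0],"angular":[0,0,0],"hand":0.04},{"translation":[-0.001,0,0],"angular":[0,0,0],"hand":0.04},{"translation":[-0.001,0,0],"angular":[0,0,0],"hand":0.04},{"translation":[-0.001,0,0],"angular":[0,0,0],"hand":0.04}]'

```text
time_s: 10.8
eef_pos: [0.5393, -0.026, 0.0366]
eef_rot: [-0.0, 0.206, 0.978, 0.0]
wrist_force: [-1.0, 0.2, 0.8]
opening: 0.468
```

```bash
python3 -c "
from h import *
goal([.5458,-.0287,.0365])
s=ctrl.camera('side')
crop(s,255,180,365,270,'pics/s5.png',7)"
```

```text
t 10.8 pos [ 0.5393 -0.026   0.0366] F [-1.0445  0.1751  0.835 ] open mm 39.99738941766871 yaw 156.1761201435154 tilt [-0.0001  0.     -1.    ]
tool delta mm [-7.0708  0.1342  0.0679]
```

View pics/s5.png

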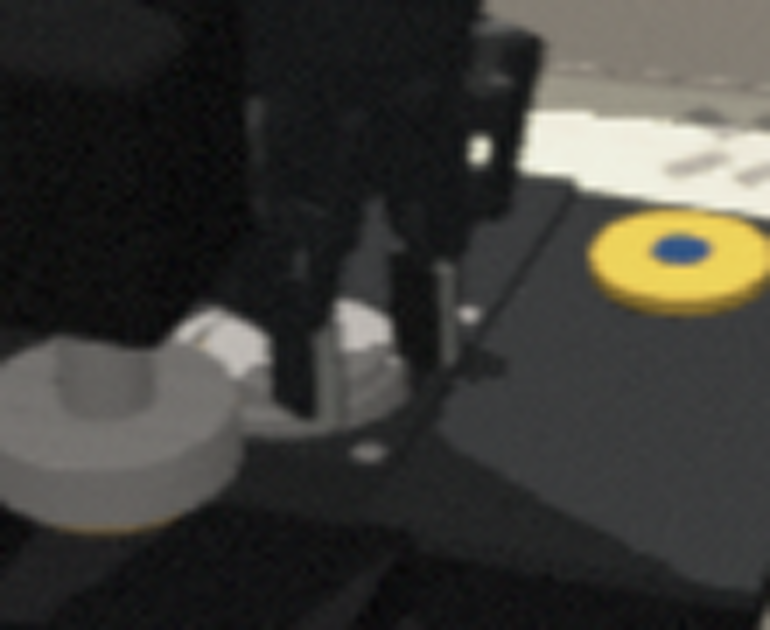

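The shell's rear edge is on the near rim with its front dipping into the pocket; about 7 mm to go. Half-millimetre and millimetre steps now.

Request:
apply_moves --plan '[{"translation":[-0.001,0,0],"angular":[0,0,0],"hand":0.04},{"translation":[-0.001,0,0],"angular":[0,0,0],"hand":0.04},{"translation":[-0.001,0,0],"angular":[0,0,0],"hand":0.04},{"translation":[0,0,0],"angular":[0,0,0],"hand":0.04}]'

```text
time_s: 11.35
eef_pos: [0.5421, -0.0272, 0.0366]
eef_rot: [0.0, 0.206, 0.978, 0.0]
wrist_force: [-0.2, -0.2, -0.7]
opening: 0.469
```

Request:
apply_moves --plan '[{"translation":[-0.0005,0,0],"angular":[0,0,0],"hand":0.04},{"translation":[-0.0005,0,0],"angular":[0,0,0],"hand":0.04}]'

```text
time_s: 11.6
eef_pos: [0.5429, -0.0276, 0.0366]
eef_rot: [0.0, 0.206, 0.978, 0.0]
wrist_force: [1.3, -0.6, 0.5]
opening: 0.465
```

```bash
python3 -c "
from h import *
goal([.5458,-.0287,.0365])
s=ctrl.camera('side')
crop(s,255,180,365,270,'pics/s6.png',7)"
```

```text
t 11.6 pos [ 0.5429 -0.0276  0.0366] F [ 1.2925 -0.5574  0.4509] open mm 39.71455931911016 yaw 156.17545937065896 tilt [ 0.  0. -1.]
tool delta mm [-3.0718  0.1242  0.0888]
```

View pics/s6.png

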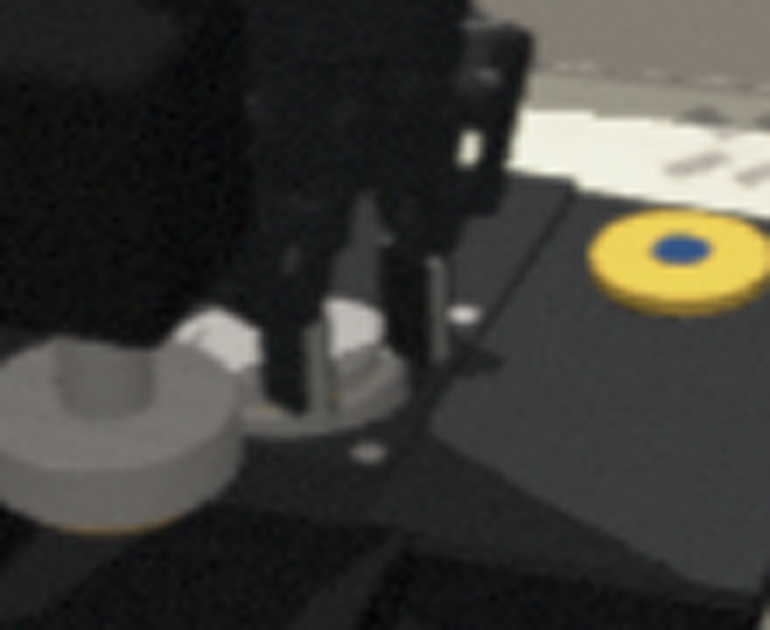

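Request:
apply_moves --plan '[{"translation":[-0.0005,0,0],"angular":[0,0,0],"hand":0.04},{"translation":[-0.0005,0,0],"angular":[0,0,0],"hand":0.04}]'

```text
time_s: 11.9
eef_pos: [0.5439, -0.028, 0.0366]
eef_rot: [0.0, 0.206, 0.978, 0.0]
wrist_force: [-0.4, -1.2, -0.4]
opening: 0.465
```

```bash
python3 -c "
from h import *
goal([.5458,-.0287,.0365])
s=ctrl.camera('side')
crop(s,255,180,365,270,'pics/s7.png',7)"
```

```text
t 11.9 pos [ 0.5439 -0.028   0.0366] F [-0.436  -1.1885 -0.3646] open mm 39.75268089936728 yaw 156.17733166147295 tilt [ 0. -0. -1.]
tool delta mm [-2.0612  0.1169  0.1096]
```

View pics/s7.png

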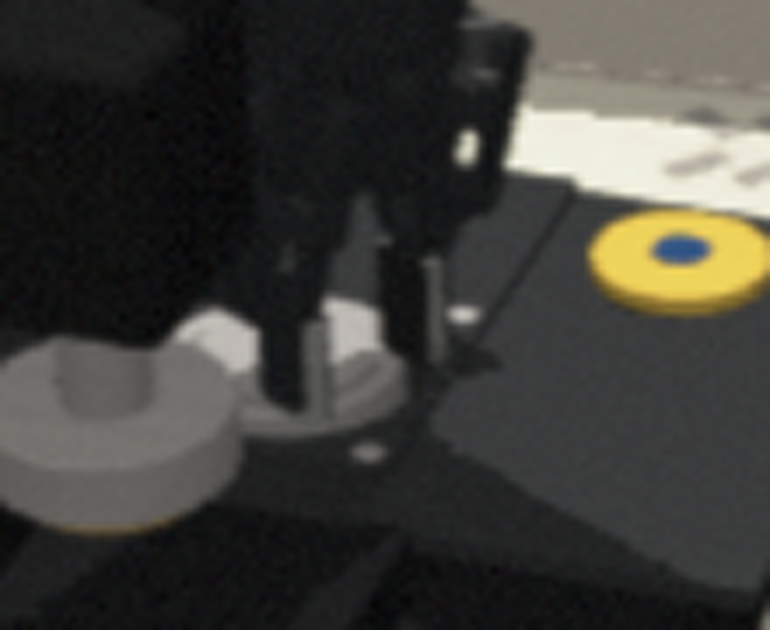

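The yellow strip between shell and rim has gone, so the shell may have dropped in. Back off and look.

Request:
apply_moves --plan '[{"translation":[0.005,0,0],"angular":[0,0,0],"hand":0.04},{"translation":[0.015,0,0],"angular":[0,0,0],"hand":0.04},{"translation":[0.03,0,0],"angular":[0,0,0],"hand":0.04},{"translation":[0.02,0,-0.04],"angular":[0,0,0],"hand":0.04},{"translation":[0,0,-0.06],"angular":[0,0,0],"hand":0.04},{"translation":[0,-0.055,-0.03],"angular":[0,0,0],"hand":0.04},{"translation":[0.01,-0.06,0],"angular":[0,0,0],"hand":0.04},{"translation":[0.01,-0.06,0],"angular":[0,0,0],"hand":0.04},{"translation":[0,-0.06,0],"angular":[0,0,0],"hand":0.04}]'

```text
time_s: 13.08
eef_pos: [0.3647, -0.2066, 0.1664]
eef_rot: [0.0, 0.206, 0.979, -0.0]
wrist_force: [0.9, 0.5, -0.1]
opening: 0.471
```

```bash
python3 -c "
from h import *
goal(None)
t=ctrl.camera('top');s=ctrl.camera('side')
crop(t,260,140,440,290,'pics/t8.png',4); crop(s,255,180,365,270,'pics/s8.png',7)"
```

```text
t 13.075 pos [ 0.3647 -0.2066  0.1664] F [ 0.858   0.5018 -0.0837] open mm 40.25441317000489 yaw 156.22283146021402 tilt [ 0.0003 -0.0001 -1.    ]
```

View pics/t8.png

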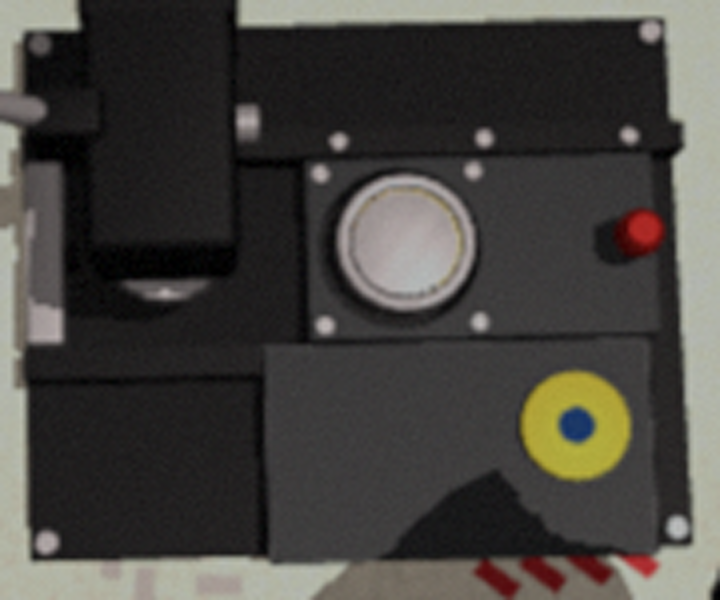

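View pics/s8.png

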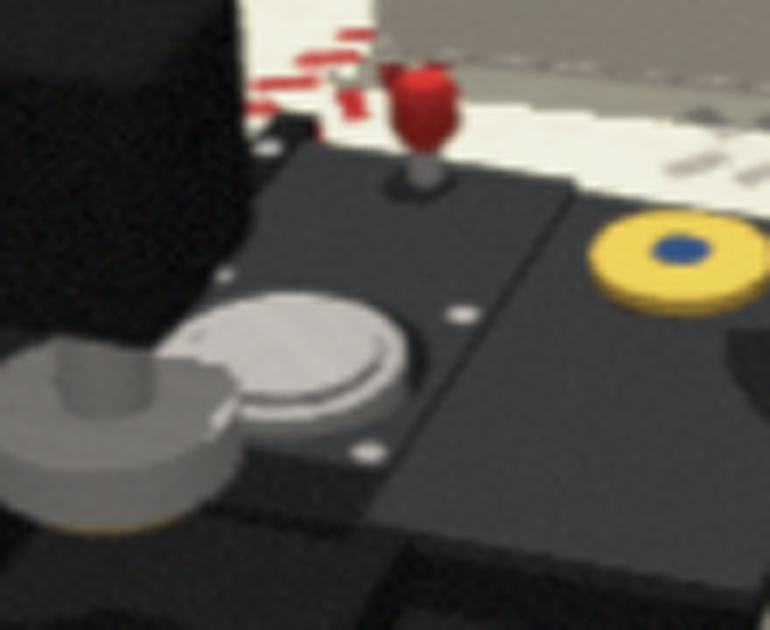

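Both views show the shell flat and concentric in the ring: top crop (405,243), side (285,350). Screws and knob put the plate about 10 mm in, so roughly 125 mm of travel is left. Next, turn for the knob.

Request:
apply_moves --plan '[{"translation":[0,0,-0.05],"angular":[0,0,0],"hand":0.014},{"translation":[0,0,0],"angular":[0,0,0.161],"hand":0.014},{"translation":[0,0,0],"angular":[0,0,0.161],"hand":0.014},{"translation":[0,0,0],"angular":[0,0,0.161],"hand":0.014},{"translation":[0,0,0],"angular":[0,0,0.161],"hand":0.014},{"translation":[0,0,0],"angular":[0,0,0.161],"hand":0.014},{"translation":[0,0,0],"angular":[0,0,0.161],"hand":0.014},{"translation":[0,0,0],"angular":[0,0,0.161],"hand":0.014},{"translation":[0,0,0],"angular":[0,0,0],"hand":0.014}]'

```text
time_s: 14.3
eef_pos: [0.3664, -0.2051, 0.216]
eef_rot: [-0.0, 0.696, 0.718, 0.0]
wrist_force: [0.3, -0.1, -0.2]
opening: 0.166
```

```bash
python3 -c "
from h import *
goal([.5751,-.207,.052])"
```

```text
t 14.3 pos [ 0.3664 -0.2051  0.216 ] F [ 0.3454 -0.1137 -0.2259] open mm 14.212216659444374 yaw 91.73781960699412 tilt [-0.0005  0.0008 -1.    ]
tool delta mm [ -8.3387 208.604  163.9453]
```

Request:
apply_moves --plan '[{"translation":[-0.002,0.052,0],"angular":[0,0,0],"hand":0.014},{"translation":[-0.002,0.052,0],"angular":[0,0,0],"hand":0.014},{"translation":[-0.002,0.052,0],"angular":[0,0,0],"hand":0.014},{"translation":[-0.002,0.052,0],"angular":[0,0,0],"hand":0.014},{"translation":[0,0,0.05],"angular":[0,0,0],"hand":0.014},{"translation":[0,0,0.05],"angular":[0,0,0],"hand":0.014},{"translation":[0,0,0.04],"angular":[0,0,0],"hand":0.014},{"translation":[0,0,0.024],"angular":[0,0,0],"hand":0.014},{"translation":[0,0,0],"angular":[0,0,0],"hand":0.014}]'

```text
time_s: 15.42
eef_pos: [0.5728, -0.2068, 0.0499]
eef_rot: [-0.003, 0.696, 0.718, -0.001]
wrist_force: [0.2, 0.4, -0.1]
opening: 0.163
```

```bash
python3 -c "
from h import *
goal([.5751,-.207,.052])
s=ctrl.camera('side')
crop(s,255,150,365,240,'pics/s9.png',7)"
```

```text
t 15.425 pos [ 0.5728 -0.2068  0.0499] F [ 0.1949  0.3772 -0.123 ] open mm 13.947450860464539 yaw 91.79060003078365 tilt [-0.0048  0.003  -1.    ]
tool delta mm [-0.2873  2.2722 -2.085 ]
```

View pics/s9.png

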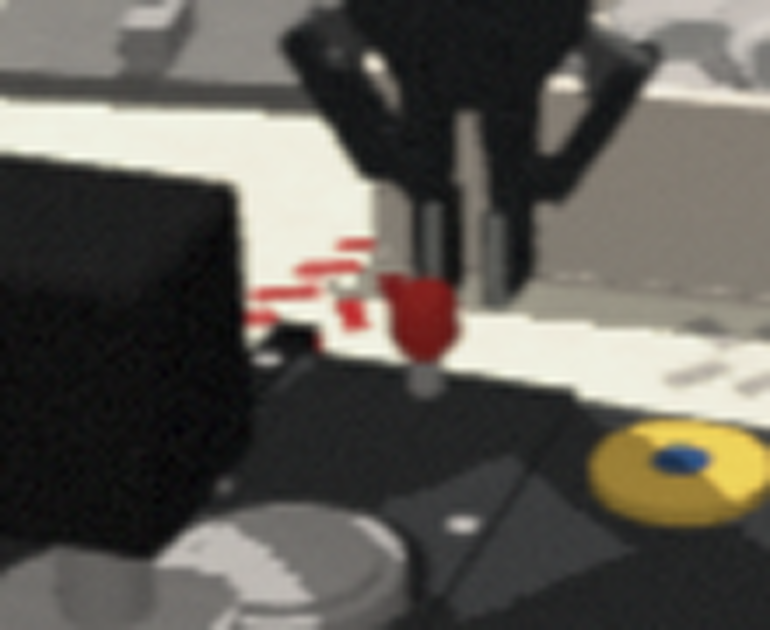

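Request:
apply_moves --plan '[{"translation":[0.005,0.002,-0.002],"angular":[0,0,0],"hand":0.014},{"translation":[0.007,0,0],"angular":[0,0,0],"hand":0.014},{"translation":[0.005,0,0],"angular":[0,0,0],"hand":0.014},{"translation":[0.002,0,0],"angular":[0,0,0],"hand":0.014},{"translation":[0,0,0],"angular":[0,0,0],"hand":0.014}]'

```text
time_s: 16.1
eef_pos: [0.5763, -0.1894, 0.0546]
eef_rot: [0.0, 0.697, 0.717, 0.0]
wrist_force: [0.0, 0.2, -0.1]
opening: 0.166
```

```bash
python3 -c "
from h import *
goal([.5751,-.207,.052])
s=ctrl.camera('side');t=ctrl.camera('top')
crop(s,255,150,365,240,'pics/s10.png',7); crop(t,340,150,450,250,'pics/t10.png',6)"
```

```text
t 16.1 pos [ 0.5763 -0.1894  0.0546] F [ 0.0246  0.2244 -0.0975] open mm 14.198693334511905 yaw 91.62336133924936 tilt [ 0.0001 -0.     -1.    ]
tool delta mm [-17.5538  -1.6483   2.6125]
```

View pics/s10.png

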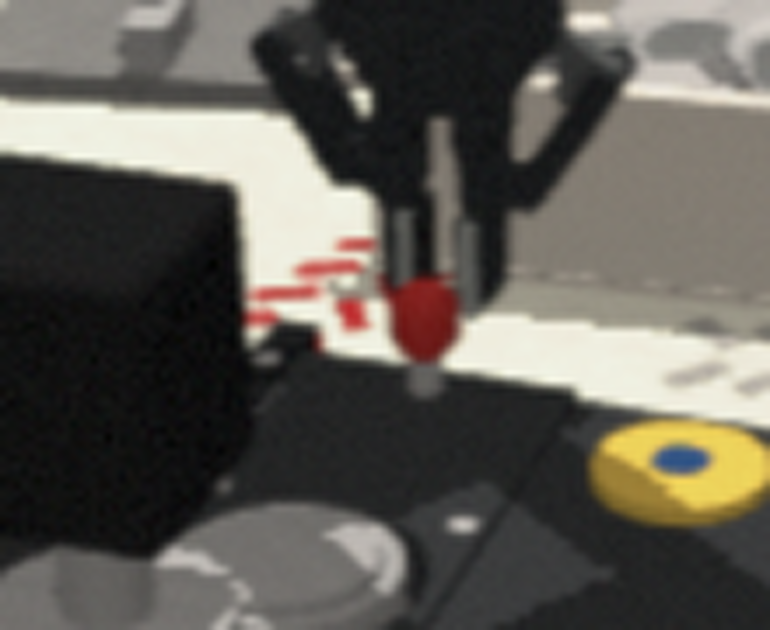

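View pics/t10.png

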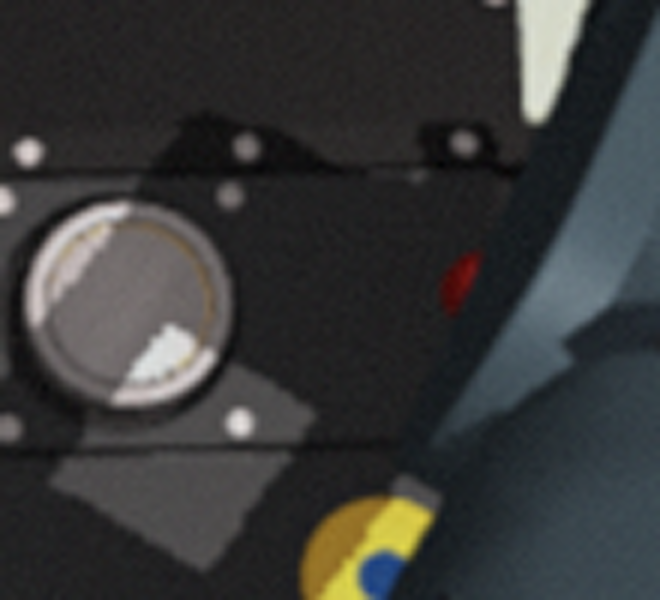

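Request:
apply_moves --plan '[{"translation":[0.001,-0.0015,0.003],"angular":[0,0,0],"hand":0.014},{"translation":[0.001,0,0],"angular":[0,0,0],"hand":0.014},{"translation":[0.001,0,0],"angular":[0,0,0],"hand":0.014},{"translation":[0.001,0,0],"angular":[0,0,0],"hand":0.014}]'

```text
time_s: 16.7
eef_pos: [0.5747, -0.1856, 0.0515]
eef_rot: [0.0, 0.697, 0.717, 0.0]
wrist_force: [0.3, 0.1, 0.1]
opening: 0.164
```

Request:
apply_moves --plan '[{"translation":[0.001,0,0],"angular":[0,0,0],"hand":0.014},{"translation":[0.001,0,0],"angular":[0,0,0],"hand":0.014},{"translation":[0.001,0,0],"angular":[0,0,0],"hand":0.014},{"translation":[0.001,0,0],"angular":[0,0,0],"hand":0.014}]'

```text
time_s: 17.2
eef_pos: [0.5747, -0.1823, 0.0517]
eef_rot: [0.0, 0.697, 0.717, -0.0]
wrist_force: [0.7, -3.6, -1.1]
opening: 0.165
```

Request:
apply_moves --plan '[{"translation":[0.001,0,0],"angular":[0,0,0],"hand":0.014},{"translation":[0.001,0,0],"angular":[0,0,0],"hand":0.014},{"translation":[0.001,0,0],"angular":[0,0,0],"hand":0.014},{"translation":[0.001,0,0],"angular":[0,0,0],"hand":0.014}]'

```text
time_s: 17.7
eef_pos: [0.5745, -0.1776, 0.0516]
eef_rot: [0.0, 0.697, 0.717, 0.0]
wrist_force: [0.8, -4.0, -0.7]
opening: 0.165
```

The fingers are on the knob, pushing at about 4 N, which is the plate's friction. Continuing in.

Request:
apply_moves --plan '[{"translation":[0.002,0,0],"angular":[0,0,0],"hand":0.014},{"translation":[0.003,0,0],"angular":[0,0,0],"hand":0.014},{"translation":[0.004,0,0],"angular":[0,0,0],"hand":0.014},{"translation":[0.005,0,0],"angular":[0,0,0],"hand":0.014},{"translation":[0.005,0,0],"angular":[0,0,0],"hand":0.014},{"translation":[0.005,0,0],"angular":[0,0,0],"hand":0.014},{"translation":[0.005,0,0],"angular":[0,0,0],"hand":0.014},{"translation":[0.005,0,0],"angular":[0,0,0],"hand":0.014},{"translation":[0.004,0,0],"angular":[0,0,0],"hand":0.014},{"translation":[0.003,0,0],"angular":[0,0,0],"hand":0.014}]'

```text
time_s: 18.95
eef_pos: [0.5733, -0.1363, 0.0516]
eef_rot: [-0.0, 0.697, 0.717, 0.0]
wrist_force: [0.3, -4.1, 0.3]
opening: 0.16
```

```bash
python3 -c "
from h import *
goal([.5716,-.07,.0516])
s=ctrl.camera('side')
crop(s,220,150,350,250,'pics/s11.png',6)"
```

```text
t 18.95 pos [ 0.5733 -0.1363  0.0516] F [ 0.2875 -4.1208  0.2945] open mm 13.663888270752963 yaw 91.61195499088245 tilt [ 0.0001  0.0001 -1.    ]
tool delta mm [66.3377  0.1736 -0.041 ]
```

View pics/s11.png

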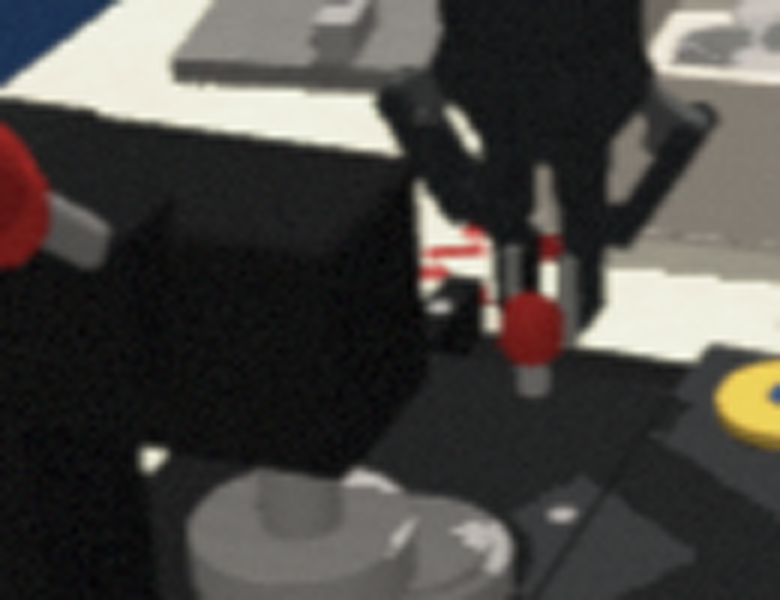

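Knob (530,330) is between the pads and moving with the plate; force is steady at 4 N.

Request:
apply_moves --plan '[{"translation":[0.004,0,0],"angular":[0,0,0],"hand":0.014},{"translation":[0.005,0,0],"angular":[0,0,0],"hand":0.014},{"translation":[0.005,0,0],"angular":[0,0,0],"hand":0.014},{"translation":[0.006,0,0],"angular":[0,0,0],"hand":0.014},{"translation":[0.006,0,0],"angular":[0,0,0],"hand":0.014},{"translation":[0.006,0,0],"angular":[0,0,0],"hand":0.014},{"translation":[0.006,0,0],"angular":[0,0,0],"hand":0.014},{"translation":[0.006,0,0],"angular":[0,0,0],"hand":0.014},{"translation":[0.005,0,0],"angular":[0,0,0],"hand":0.014},{"translation":[0.005,0,0],"angular":[0,0,0],"hand":0.014}]'

```text
time_s: 20.25
eef_pos: [0.5717, -0.0824, 0.0515]
eef_rot: [0.0, 0.697, 0.717, -0.0]
wrist_force: [1.0, -4.8, 0.8]
opening: 0.158
```

Request:
apply_moves --plan '[{"translation":[0.003,0,0],"angular":[0,0,0],"hand":0.014},{"translation":[0.002,0,0],"angular":[0,0,0],"hand":0.014},{"translation":[0.002,0,0],"angular":[0,0,0],"hand":0.014},{"translation":[0.002,0,0],"angular":[0,0,0],"hand":0.014},{"translation":[0.001,0,0],"angular":[0,0,0],"hand":0.014}]'

```text
time_s: 20.88
eef_pos: [0.5715, -0.0726, 0.0515]
eef_rot: [-0.0, 0.697, 0.717, 0.0]
wrist_force: [0.4, -4.4, 0.5]
opening: 0.164
```

Request:
apply_moves --plan '[{"translation":[0.001,0,0],"angular":[0,0,0],"hand":0.014},{"translation":[0.001,0,0],"angular":[0,0,0],"hand":0.014},{"translation":[0.001,0,0],"angular":[0,0,0],"hand":0.014},{"translation":[0.001,0,0],"angular":[0,0,0],"hand":0.014},{"translation":[0.001,0,0],"angular":[0,0,0],"hand":0.014}]'

```text
time_s: 21.5
eef_pos: [0.5713, -0.0676, 0.0515]
eef_rot: [-0.0, 0.697, 0.717, -0.0]
wrist_force: [0.3, -4.7, 1.2]
opening: 0.165
```

Request:
apply_moves --plan '[{"translation":[0.0007,0,0],"angular":[0,0,0],"hand":0.014},{"translation":[0.0007,0,0],"angular":[0,0,0],"hand":0.014}]'

```text
time_s: 21.75
eef_pos: [0.5713, -0.0663, 0.0515]
eef_rot: [0.0, 0.697, 0.717, -0.0]
wrist_force: [0.9, -4.1, 0.8]
opening: 0.163
```

Request:
apply_moves --plan '[{"translation":[0.0007,0,0],"angular":[0,0,0],"hand":0.014},{"translation":[0.0007,0,0],"angular":[0,0,0],"hand":0.014}]'

```text
time_s: 22.0
eef_pos: [0.5712, -0.0648, 0.0515]
eef_rot: [-0.0, 0.697, 0.717, -0.0]
wrist_force: [0.3, -4.6, 0.9]
opening: 0.165
```

Request:
apply_moves --plan '[{"translation":[0.0007,0,0],"angular":[0,0,0],"hand":0.014},{"translation":[0.0007,0,0],"angular":[0,0,0],"hand":0.014}]'

```text
time_s: 22.25
eef_pos: [0.5712, -0.0635, 0.0515]
eef_rot: [-0.0, 0.697, 0.717, 0.0]
wrist_force: [0.6, -4.2, 0.1]
opening: 0.164
```

Request:
apply_moves --plan '[{"translation":[0.0007,0,0],"angular":[0,0,0],"hand":0.014},{"translation":[0.0007,0,0],"angular":[0,0,0],"hand":0.014}]'

```text
time_s: 22.5
eef_pos: [0.5711, -0.0621, 0.0515]
eef_rot: [-0.0, 0.697, 0.717, -0.0]
wrist_force: [0.6, -4.6, 0.2]
opening: 0.167
```

Request:
apply_moves --plan '[{"translation":[0.0007,0,0],"angular":[0,0,0],"hand":0.014},{"translation":[0.0007,0,0],"angular":[0,0,0],"hand":0.014}]'

```text
time_s: 22.75
eef_pos: [0.5711, -0.0606, 0.0515]
eef_rot: [-0.0, 0.697, 0.717, -0.0]
wrist_force: [1.7, -3.4, 1.3]
opening: 0.162
```

Request:
apply_moves --plan '[{"translation":[0.0007,0,0],"angular":[0,0,0],"hand":0.014},{"translation":[0.0007,0,0],"angular":[0,0,0],"hand":0.014}]'

```text
time_s: 23.0
eef_pos: [0.5711, -0.0593, 0.0515]
eef_rot: [-0.0, 0.697, 0.717, -0.0]
wrist_force: [1.8, -3.2, 1.0]
opening: 0.164
```

Request:
apply_moves --plan '[{"translation":[0.0007,0,0],"angular":[0,0,0],"hand":0.014},{"translation":[0.0007,0,0],"angular":[0,0,0],"hand":0.014}]'

```text
time_s: 23.25
eef_pos: [0.571, -0.0579, 0.0515]
eef_rot: [-0.0, 0.697, 0.717, -0.0]
wrist_force: [1.9, -4.0, 2.0]
opening: 0.163
```

Request:
apply_moves --plan '[{"translation":[0.0007,0,0],"angular":[0,0,0],"hand":0.014},{"translation":[0.0007,0,0],"angular":[0,0,0],"hand":0.014}]'

```text
time_s: 23.5
eef_pos: [0.5711, -0.0576, 0.0516]
eef_rot: [0.001, 0.697, 0.717, -0.001]
wrist_force: [1.0, -10.4, -0.0]
opening: 0.165
```

Request:
apply_moves --plan '[{"translation":[0.0004,0,0],"angular":[0,0,0],"hand":0.014},{"translation":[0,0,0],"angular":[0,0,0],"hand":0.014}]'

```text
time_s: 23.75
eef_pos: [0.5711, -0.0576, 0.0516]
eef_rot: [0.001, 0.697, 0.717, -0.001]
wrist_force: [0.4, -10.1, 0.6]
opening: 0.165
```

Request:
apply_moves --plan '[{"translation":[0.0006,0,0],"angular":[0,0,0],"hand":0.014},{"translation":[0,0,0],"angular":[0,0,0],"hand":0.014}]'

```text
time_s: 24.0
eef_pos: [0.5711, -0.0575, 0.0516]
eef_rot: [0.001, 0.697, 0.717, -0.001]
wrist_force: [-1.1, -12.9, -0.5]
opening: 0.163
```

The position holds at -0.0575 while the force climbs to 13 N, so the plate is at its stop. Back away the way I came, then rise and look.

Request:
apply_moves --plan '[{"translation":[-0.003,0,0],"angular":[0,0,0],"hand":0.014},{"translation":[-0.015,0,0],"angular":[0,0,0],"hand":0.014},{"translation":[-0.04,0,0],"angular":[0,0,0],"hand":0.014},{"translation":[-0.05,0,0],"angular":[0,0,0],"hand":0.014},{"translation":[-0.03,0,-0.03],"angular":[0,0,0],"hand":0.014},{"translation":[0,0,-0.055],"angular":[0,0,0],"hand":0.014},{"translation":[0,0,-0.055],"angular":[0,0,0],"hand":0.014},{"translation":[0,-0.05,-0.02],"angular":[0,0,0],"hand":0.014},{"translation":[0,0,0],"angular":[0,0,0],"hand":0.014}]'

```text
time_s: 25.12
eef_pos: [0.5234, -0.195, 0.2132]
eef_rot: [0.001, 0.697, 0.717, 0.0]
wrist_force: [0.6, 0.1, -1.2]
opening: 0.171
```

```bash
python3 -c "
from h import *
goal(None)
t=ctrl.camera('top');s=ctrl.camera('side')
crop(t,260,140,440,290,'pics/t12.png',4); crop(s,220,160,370,280,'pics/s12.png',5)
hsv=cv2.cvtColor(t['img'],cv2.COLOR_RGB2HSV);H,S,V=[hsv[...,i] for i in range(3)]
m=((S>150)&(V>70)&((H<8)|(H>172))).astype(np.uint8);m[:,:325]=0;m[:170]=0;m[225:]=0;m[:,400:]=0
M=cv2.moments(m,True);print('knob',1000*ray(t,(M['m10']/M['m00'],M['m01']/M['m00']),.066))"
```

```text
t 25.125 pos [ 0.5234 -0.195   0.2132] F [ 0.6097  0.1303 -1.1586] open mm 14.597327360708947 yaw 91.55790158694465 tilt [ 0.0014 -0.0005 -1.    ]
knob [571.7964 -36.2332  66.    ]
```

View pics/t12.png

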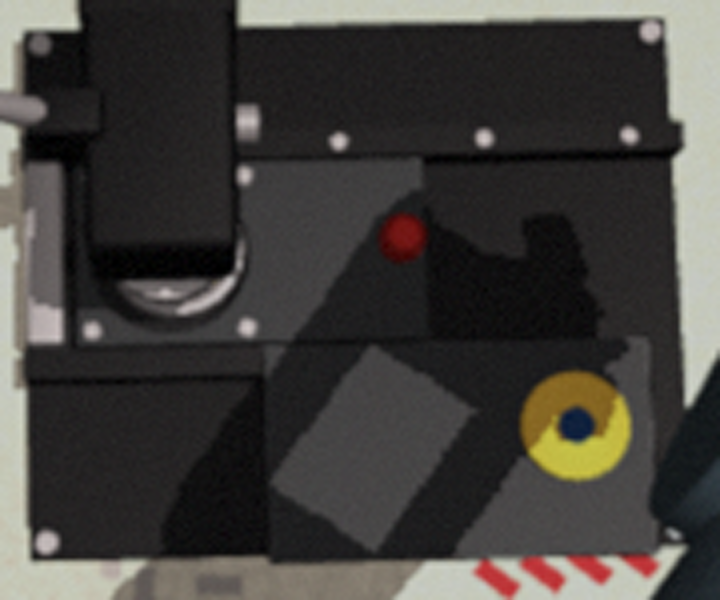

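View pics/s12.png

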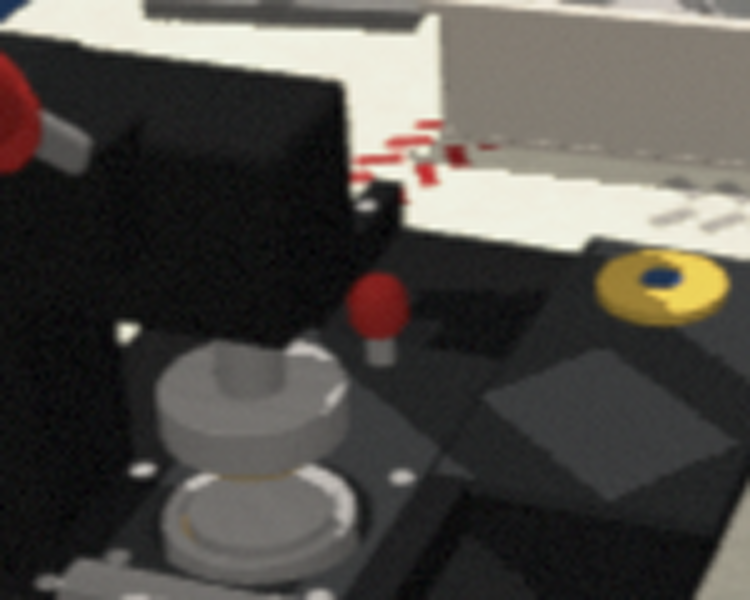

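Side crop shows the shell flat in the ring under the ram (258,520). The knob measures about +10.5 mm in the press frame, against 10 expected when home. The badge has not moved (576,425 in both top crops).

```bash
python3 -c "
from h import *
print(ctrl.hand_in())"
```

```text
the job is handed in; nothing more can be done
None
```

The shell is lying flat in the die's pocket and the slide plate is home under the ram. I handed the job in at about 25 s with the gripper clear of everything; no verdict came back.

- **Shell:** I nudged it along the shelf with the two fingers as a cradle and it dropped into the pocket in one push. No contact force rose above sensor noise (about 1–2 N). Both cameras then showed it flat and concentric in the ring.
- **Slide plate:** I pushed it by the knob at about 4 N. It stopped dead after about 125 mm, with the force rising to about 13 N and no further movement. After I backed off, the knob measured about 10.5 mm in the press frame, against 10 mm expected when fully home.
- **Bystanders:** the yellow badge had not moved in the top view. I did not re-measure the red tin, pen cup, bowl or screwdriver, but the arm never went down near them.
- **Higher force than intended:** while feeling for the shelf height, the fingertips pressed on the bare shelf with about 42 N, because I had queued a few steps too many. Neither the shell nor the plate was touched then, but I can't rule out the judge counting it against the 40 N limit for the arm and gripper body.

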